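# Heft the florist's boxes and set out the pin holder

## Robot

A 6-joint arm with a two-finger parallel gripper is mounted at the origin on the work surface. World frame = base frame: x ahead of the robot, y to its left, z up, the work surface at z = 0. Lengths are in m, angles in degrees, forces in N, time in s.
With the tool pointing down it reaches from about 0.35 to 0.875 m from the base axis. Payload 4.2 kg.
Tool frame: the origin (TCP) lies midway between the tips of the shut fingers; the grasp point (between the pads) lies 19 mm behind it; y points along the fingers, z is the direction in which the jaws open and shut, and the axes are right-handed (so a half turn about y gives the same grasp; the last joint's range is limited). The gripper opens to 87 mm and grips with 3 to 60 N. Pads are 19 mm wide; open, the fingers measure 117 mm over their backs; the gripper's body (75 mm by 190 mm) begins 51 mm behind the grasp point.
Start: joints at [84.546, 22.042, 0.453, 0, -68.411, -14.817], TCP at [0.217, 0.586, 0.2] pointing down, gripper open.
Joint ranges: [-179.83, 179.83], [-69.29, 118.12], [-61.27, 80.66], [-181.25, 117.63], [-171.15, -9.14], [-177.46, 177.46]. Speed limits (degrees/s): [159.86, 159.86, 180, 180, 180, 180].

## Interface

Orientations are given as [roll, pitch, yaw] about the fixed x, y, z axes, in that order (R = Rz(yaw) Ry(pitch) Rx(roll)).
In Python, from workcell import env gives the robot as it stands. The module is installed in compiled form; this text tells all that it offers. Calls block until the motion is done:
- env.goto(position, orientation): joint-space move of the TCP to a pose.
- env.move_straight(position, rotation=None, rate=0.15, force_limit=None): straight line of the TCP; rotation=None keeps the orientation; rate is the mean speed in m/s. With force_limit (N) it stops when the force on the tool has changed by that much, and returns True; else False.
- env.set_joints(angles): joint-space move.
- env.gripper_to(opening, grasp_force=None): opening from 0.0 (shut) to 1.0 (fully open); grasp_force is the grip in N (None keeps the last); returns when the fingers have stopped.
- env.dwell(seconds).
- env.inverse_kinematics(position, orientation): joint angles nearest the present ones, or None.
- env.read_state(): the state.
- env.grab_frame(name): name is "scene" or "top" or "wrist"; returns a dict with "image" (400x640x3 uint8, blue, green, red), "fx", "fy", "cx", "cy" (pixels), "D" ([k1, k2, p1, p2, k3] as OpenCV has them; the pictures are not rectified), "position" and "orientation" of the camera in the world. Camera axes: x right, y up, looking along -z (the intrinsics and any distortion apply to the point x, -y, -z); pixel columns grow to the right and rows downward; lengths in m; the calibration is good to about 2 mm. A picture is of the moment at which its call begins. There is no depth.
A pose or a line that the arm cannot do raises env.Unreachable and nothing moves.
- env.close_job(): hands the job in, once; it reports no verdict.
Trained networks look in a picture, given as the dict that the camera call returned (one of the last four; its "shot" number tells which), for a name from the list of things; names that differ only in an ending like _2 or _b are one class to them, and where a whole thing is asked for, a point or a joint stands for the part that bears it (a point fixed in the world has none). Each returns a list of dicts, best first, with "score" (0 to 1); they miss things now and then, are a little off and sometimes report something else, mostly with a low value. They report only what shows in the picture. A call takes as long as a camera call.
- env.search_frame(picture, thing): "xyz" ([x, y, z] in m, in world coordinates, good to about 4 mm: the middle of the surface that is visible of it).
- env.trace(picture, thing): "mask" (400x640 bool, what is visible of it).
The state is a dict: "clock": time; "joint_positions": joint angles; "qvel": joint speeds; "joint_torque": joint torques, N m; "position": TCP position; "tool_rot": TCP orientation; "force": force on the tool from outside, world axes, zero at the start; "wrist_torque": the same for the moment, N m; "opening": opening from 0.0 (shut) to 1.0 (fully open).
Only numpy, scipy, OpenCV 4.12 (cv2) and the standard library are available. Lean on these libraries where they do the work, as an engineer would, in place of code of your own. Each camera call takes 0.05 s, during which the arm holds its last target.

## Task

One of the three closed boxes on the work table has the heavy brass pin holder in it, the other two only foam: lift the closed boxes a few centimetres clear of the table, one at a time, until you have lifted the heavy one, and stand them back on the table, never tipping them. Open only the heavy box, lay its lid flat on the bare table, lift the pin holder out of the box and set it down gently, pins up, in the middle of the shallow white dish. Leave the dish, the potted succulent, the ribbon spool, the bud vase and the plant mister where they stand, and leave the other two boxes closed.

Things in the scene. Friction and masses are not known exactly. Their poses are not given: they have to be found in the camera images.
- box_a: one of three identical lidded boxes of plain light wood: 160 long (its x axis), 68 wide (y), 62 mm high without the lid; origin at the centre of its underside, z up. Walls and floor 4 mm: inside it is 152 x 60 and 58 mm deep. Box and lid weigh 0.24 kg. Gripped across its width by the bare sides, below 58 mm height, it lifts with its loose lid on. Tip no box over.
- box_b: box identical to box_a, same axes and origin. In the middle of the floor of each box stands a round content, 54 mm across and 34 mm high, kept within about 3 mm of the middle by two low ribs across the floor (6 mm high, each 4 mm thick, centred 31.5 mm to either side along x).
- box_c: box identical to box_a, same axes and origin. The content of one box, a different one each time, is the pin holder: an upright brass cup full of upright pins, rigid, 0.36 to 0.54 kg, 54 mm across, 34 mm high. The other two hold a foam disc of that size, 20 g. Shut, all boxes look the same.
- lid_a: loose lid of box_a, same wood: a plate 158 (x) x 66 (y) x 5 mm lying on the rim, under it a plug 149 x 57 x 6 mm that drops into the box with 1.5 mm play all round, on top in the middle a bar pull 70 long (x), 14 wide (y) and 16 mm high. Origin at the centre of the plate's underside, z up. 70 g; only its weight keeps it on.
- lid_b: loose lid of box_b, identical to lid_a. The origin of a lid is 62 mm above the underside of its box when shut, and 6 mm above the table when the lid lies flat on the table on its plug.
- lid_c: loose lid of box_c, identical to lid_a. The top of the bar pull is 21 mm above the lid's origin.
- dish: shallow round white ceramic dish for flower arranging: 190 mm across the rim, 172 mm across the foot, 36 mm high, flat inner floor 6 mm above the table and about 160 mm across, 1.2 kg, loose. Origin at the centre of its underside. It stands empty.
- succulent: bystander: succulent in a blue glazed pot, 82 mm across, pot 74 mm and whole plant about 125 mm high; origin at the centre of its underside.
- ribbon_spool: bystander: spool of pink ribbon standing on its flange, 100 mm across, 58 mm high; origin at the centre of its underside.
- bud_vase: bystander: slim white ceramic bud vase, 72 mm across at the belly, 130 mm high; origin at the centre of its underside.
- mister: bystander: brown plant mister bottle with a black spray head, 76 mm across, 135 mm high, its nozzle reaching 43 mm from the axis; origin at the centre of its underside.

How it is judged:
By the outcome, as a careful person would: the job done as asked, in the order asked, and still so for the second after the job is handed in, with the robot touching nothing.
It also fails if it takes over 72 s, if anything falls off the work surface, if the arm or the gripper's body presses on something with over 40 N, if the wrist force passes 120 N, or if a joint passes its speed limit or range.

## Working session

There is one attempt and no reset: what is moved stays moved. The work goes in short steps, each a Python script; the robot and the scene stay as the last script left them, time stands still between calls to the robot, and variables do not carry over. Pictures are saved under pics/ and viewed, and the job is handed in when it is done.

```bash
mkdir -p pics; ls
python3 - <<'E'
from workcell import env
import cv2, numpy as np
s=env.read_state(); print({k:np.round(v,3).tolist() for k,v in s.items()})
for n in ["scene","top"]:
    f=env.grab_frame(n); cv2.imwrite(f"pics/{n}0.png",f["image"])
    print(n,f["position"],f["orientation"],f["fx"],f["fy"],f["cx"],f["cy"],f["D"])
    for t in ["box_a","lid_a","dish","succulent","ribbon_spool","bud_vase","mister"]:
        r=env.search_frame(f,t); print(t,[(np.round(d["xyz"],3).tolist(),round(float(d["score"]),2)) for d in r])
print(env.read_state()["clock"])
E
```

```text
pics
{'clock': 0.0, 'joint_positions': [84.544, 22.091, 0.379, -0.029, -68.411, -14.819], 'qvel': [0.125, 0.011, 0.023, 0.022, -0.023, 0.117], 'joint_torque': [0.0, -39.067, 18.74, 4.22, 0.011, -0.0], 'position': [0.216, 0.586, 0.199], 'tool_rot': [-89.874, 0.005, 159.715], 'force': [-0.031, 1.386, 0.11], 'wrist_torque': [0.033, -0.003, 0.044], 'opening': 1.0}
scene [ 1.41486219 -0.32296732  0.70944152] [53.12439687  0.13670005 69.54177342] 414.68870178736057 414.68870178736057 326.0966652053899 202.3541103657252 [-0.0392537  0.         0.         0.         0.       ]
box_a [([0.444, 0.323, 0.029], 0.82), ([0.655, -0.164, 0.03], 0.82), ([0.463, -0.339, 0.03], 0.71), ([0.804, -0.008, 0.076], 0.28)]
lid_a [([0.589, -0.149, 0.07], 0.96), ([0.428, 0.336, 0.065], 0.58)]
dish [([0.571, 0.123, 0.009], 0.78)]
succulent [([0.801, -0.007, 0.074], 0.9)]
ribbon_spool [([0.696, 0.343, 0.054], 0.62)]
bud_vase [([0.708, -0.387, 0.068], 0.86)]
mister [([0.704, -0.384, 0.071], 0.74)]
top [0.50945219 0.00969285 1.32171332] [ 4.36534540e+00  9.73649109e-03 -9.02342065e+01] 413.8655858406319 413.8655858406319 315.1234259537666 199.0368217413602 [-0.07278538  0.          0.          0.          0.        ]
box_a [([0.569, -0.121, 0.044], 0.69), ([0.434, 0.311, 0.039], 0.51), ([0.41, -0.308, 0.034], 0.48)]
lid_a [([0.402, -0.345, 0.066], 0.9), ([0.417, 0.334, 0.068], 0.76), ([0.574, -0.143, 0.068], 0.69)]
dish [([0.574, 0.123, 0.006], 0.88)]
succulent [([0.779, 0.001, 0.091], 0.88)]
ribbon_spool [([0.669, 0.356, 0.058], 0.9)]
bud_vase [([0.678, -0.372, 0.083], 0.57)]
mister [([0.42, -0.011, 0.081], 0.84)]
0.8
```

View pics/top0.png

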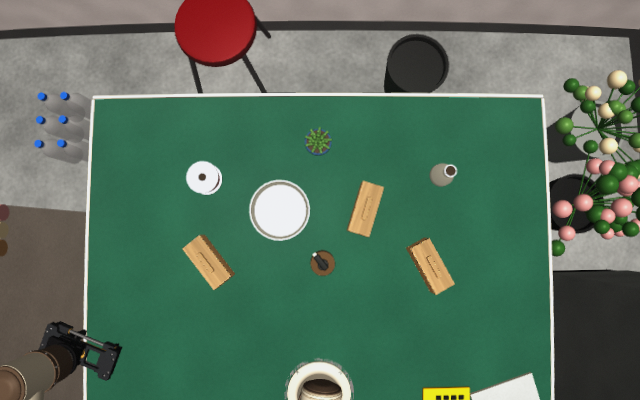

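View pics/scene0.png

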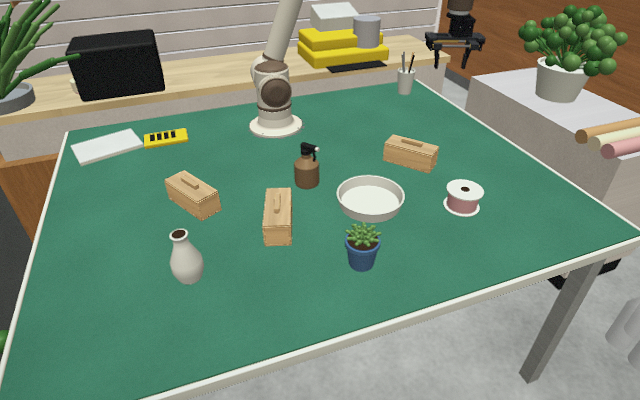

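The top view shows three boxes at about (208,263), (366,209) and (431,266), the dish at (280,210), and the mister at (322,263) between the boxes. I'll fit the box poses from the lid and box masks next.

```bash
cat > h.py <<'E'
import numpy as np, cv2
from scipy.spatial.transform import Rotation as Ro
from scipy.optimize import minimize
from workcell import env
def cam(f):
    R=Ro.from_euler('xyz',f["orientation"],degrees=True).as_matrix()@np.diag([1,-1,-1.])
    K=np.array([[f["fx"],0,f["cx"]],[0,f["fy"],f["cy"]],[0,0,1.]])
    return R,np.array(f["position"]),K,np.array(f["D"],float)
def proj(f,P):
    R,t,K,D=cam(f)
    rv,_=cv2.Rodrigues(R.T)
    return cv2.projectPoints(np.asarray(P,float).reshape(-1,3),rv,-R.T@t,K,D)[0].reshape(-1,2)
def toplane(f,px,z):
    R,t,K,D=cam(f)
    u=cv2.undistortPoints(np.asarray(px,float).reshape(-1,1,2),K,D).reshape(-1,2)
    d=np.c_[u,np.ones(len(u))]@R.T
    return (t+d*((z-t[2])/d[:,2])[:,None])[:,:2]
def blk(l,w,z0,z1):
    return np.array([[sx*l/2,sy*w/2,z] for sx in(-1,1) for sy in(-1,1) for z in(z0,z1)])
BOX=[blk(.160,.068,0,.062),blk(.158,.066,.062,.067),blk(.070,.014,.067,.083)]
def pose(P,x,y,th):
    c,s=np.cos(th),np.sin(th)
    return P@np.array([[c,s,0],[-s,c,0],[0,0,1]])+[x,y,0]
def sil(f,blocks,p,S=4):
    m=np.zeros((400*S,640*S),np.uint8)
    for b in blocks:
        h=cv2.convexHull(proj(f,pose(b,*p)).astype(np.float32)).reshape(-1,2)
        cv2.fillConvexPoly(m,np.round((h+.5)*S).astype(np.int32),255)
    return cv2.resize(m,(640,400),interpolation=cv2.INTER_AREA)/255.
def fit(fm,blocks,p0):
    def cost(p): return sum(np.abs(sil(f,blocks,p)-m).sum()/m.sum() for f,m in fm)
    r=minimize(cost,p0,method='Nelder-Mead',options=dict(initial_simplex=[np.array(p0)+d for d in([0,0,0],[.008,0,0],[0,.008,0],[0,0,.1])],xatol=1e-4,fatol=1e-4))
    return r.x,r.fun
E
python3 - <<'E'
from h import *
import pickle
fr={}
for n in ["top","scene"]:
    f=env.grab_frame(n); fr[n]=(f,env.trace(f,"box_a"),env.trace(f,"lid_a"),env.trace(f,"dish"))
pickle.dump(fr,open("fr.pkl","wb"))
for n,(f,b,l,d) in fr.items():
    for k,ms in zip("bld",(b,l,d)):
        for m in ms:
            ys,xs=np.nonzero(m["mask"]); print(n,k,round(float(m["score"]),2),len(xs),xs.mean().round(),ys.mean().round())
print(env.read_state()["clock"])
E
```

```text
top b 0.56 238 218.0 255.0
top b 0.53 240 419.0 263.0
top b 0.44 95 355.0 206.0
top l 0.82 1107 433.0 266.0
top l 0.77 1098 206.0 262.0
top l 0.76 1140 366.0 208.0
top d 0.89 2829 279.0 210.0
scene b 0.68 857 409.0 158.0
scene b 0.6 884 195.0 203.0
scene l 0.96 496 411.0 145.0
scene l 0.87 991 277.0 207.0
scene l 0.85 754 190.0 186.0
scene d 0.73 2536 370.0 198.0
scene d 0.62 1017 277.0 207.0
1.2
```

Run:
```python
from h import *
import pickle
fr=pickle.load(open("fr.pkl","rb"))
g={"L":(.42,.33),"M":(.575,-.14),"R":(.40,-.34)}
def near(f,ms,c,z,tol):
    out=[]
    for m in ms:
        ys,xs=np.nonzero(m["mask"]); q=toplane(f,[[xs.mean(),ys.mean()]],z)[0]
        if np.hypot(*(q-c))<tol: out.append(m["mask"])
    return out
res={}
for k,c in g.items():
    ft,bt,lt,_=fr["top"]; fs,bs,ls,_=fr["scene"]
    lm=near(ft,lt,c,.07,.05)[0]
    u=np.any([lm]+near(ft,bt,c,.04,.06),0)
    ct=cv2.findContours(lm.astype(np.uint8),0,cv2.CHAIN_APPROX_NONE)[0][0]
    r=cv2.minAreaRect(toplane(ft,ct.reshape(-1,2),.067).astype(np.float32))
    (x,y),(w,h),a=r
    th=np.radians(a if w>h else a+90)
    print(k,np.round([x,y,w,h,np.degrees(th)],3))
    pt,ct_=fit([(ft,u.astype(float))],[x,y,th]); 
    ps,cs=(None,None)
    bb=near(fs,bs,c,.04,.08)+near(fs,ls,c,.07,.08)
    us=np.any(bb,0)
    ps,cs=fit([(fs,us.astype(float))],pt)
    print(" top",np.round(pt,4),np.degrees(pt[2]).round(1),round(ct_,3)," scene",len(bb),np.round(ps,4),np.degrees(ps[2]).round(1),round(cs,3))
    res[k]=pt
f,_,_,d=fr["top"]
# dish rim circle fit at z=.036
c=cv2.findContours(d[0]["mask"].astype(np.uint8),0,cv2.CHAIN_APPROX_NONE)[0]; c=max(c,key=len).reshape(-1,2)
print("dish",cv2.minEnclosingCircle(toplane(f,c,.036).astype(np.float32)), cv2.fitEllipse(toplane(f,c,.036).astype(np.float32)))
f2,_,_,d=fr["scene"]
c=cv2.findContours(d[0]["mask"].astype(np.uint8),0,cv2.CHAIN_APPROX_NONE)[0]; c=max(c,key=len).reshape(-1,2)
im=f["image"].copy()
for k,p in res.items():
    for b in BOX: cv2.polylines(im,[np.int32(cv2.convexHull(proj(f,pose(b,*p)).astype(np.float32)))],True,(0,0,255),1)
cv2.imwrite("pics/ov.png",cv2.resize(im[120:320,160:480],None,fx=2.4,fy=2.4))
im=f2["image"].copy()
for k,p in res.items():
    for b in BOX: cv2.polylines(im,[np.int32(cv2.convexHull(proj(f2,pose(b,*p)).astype(np.float32)))],True,(0,0,255),1)
cv2.imwrite("pics/ov2.png",cv2.resize(im[100:300,150:470],None,fx=2.4,fy=2.4))
pickle.dump(res,open("boxes.pkl","wb"))
```

```text
L [ 0.416  0.342  0.159  0.068 38.377]Traceback (most recent call last):
  File "<stdin>", line 21, in <module>
TypeError: fit() missing 1 required positional argument: 'p0'
```

```bash
cat > m.py <<'E'
from h import *
import pickle
fr=pickle.load(open("fr.pkl","rb"))
g={"L":(.42,.33),"M":(.575,-.14),"R":(.40,-.34)}
def near(f,ms,c,z,tol):
    out=[]
    for m in ms:
        ys,xs=np.nonzero(m["mask"]); q=toplane(f,[[xs.mean(),ys.mean()]],z)[0]
        if np.hypot(*(q-c))<tol: out.append(m["mask"])
    return out
res={}
for k,c in g.items():
    ft,bt,lt,_=fr["top"]; fs,bs,ls,_=fr["scene"]
    lm=near(ft,lt,c,.07,.05)[0]
    u=np.any([lm]+near(ft,bt,c,.04,.06),0)
    ct=cv2.findContours(lm.astype(np.uint8),0,cv2.CHAIN_APPROX_NONE)[0][0]
    r=cv2.minAreaRect(toplane(ft,ct.reshape(-1,2),.067).astype(np.float32))
    (x,y),(w,h),a=r
    th=np.radians(a if w>h else a+90)
    print(k,np.round([x,y,w,h,np.degrees(th)],3))
    pt,ct_=fit([(ft,u.astype(float))],BOX,[x,y,th])
    bb=near(fs,bs,c,.04,.08)+near(fs,ls,c,.07,.08)
    us=np.any(bb,0)
    ps,cs=fit([(fs,us.astype(float))],BOX,pt)
    print(" top",np.round(pt,4),np.degrees(pt[2]).round(1),round(ct_,3)," scene",len(bb),np.round(ps,4),np.degrees(ps[2]).round(1),round(cs,3))
    res[k]=pt
f,_,_,d=fr["top"]
c=cv2.findContours(d[0]["mask"].astype(np.uint8),0,cv2.CHAIN_APPROX_NONE)[0]; c=max(c,key=len).reshape(-1,2)
print("dish",cv2.fitEllipse(toplane(f,c,.036).astype(np.float32)))
f2=fr["scene"][0]
for F,n,s in((f,"ov",np.s_[120:320,160:480]),(f2,"ov2",np.s_[100:300,150:470])):
    im=F["image"].copy()
    for k,p in res.items():
        for b in BOX: cv2.polylines(im,[np.int32(cv2.convexHull(proj(F,pose(b,*p)).astype(np.float32)))],True,(0,0,255),1)
    cv2.imwrite(f"pics/{n}.png",cv2.resize(im[s],None,fx=2.4,fy=2.4))
pickle.dump(res,open("boxes.pkl","wb"))
E
python3 m.py
```

```text
L [ 0.416  0.342  0.159  0.068 38.377]
 top [0.4167 0.3425 0.6683] 38.3 0.085  scene 2 [0.4157 0.3375 0.708 ] 40.6 0.126
M [ 5.77000e-01 -1.45000e-01  7.20000e-02  1.60000e-01  1.60751e+02]
 top [ 0.5771 -0.1457  2.8575] 163.7 0.096  scene 1 [ 0.5048 -0.1283  2.8897] 165.6 0.473
R [ 0.401 -0.346  0.16   0.066 27.986]
 top [ 0.4003 -0.345   0.4964] 28.4 0.077  scene 2 [ 0.4004 -0.3485  0.4831] 27.7 0.094
dish ((0.5750000476837158, 0.12068720161914825), (0.18280859291553497, 0.18566764891147614), 151.74559020996094)
```

View pics/ov.png

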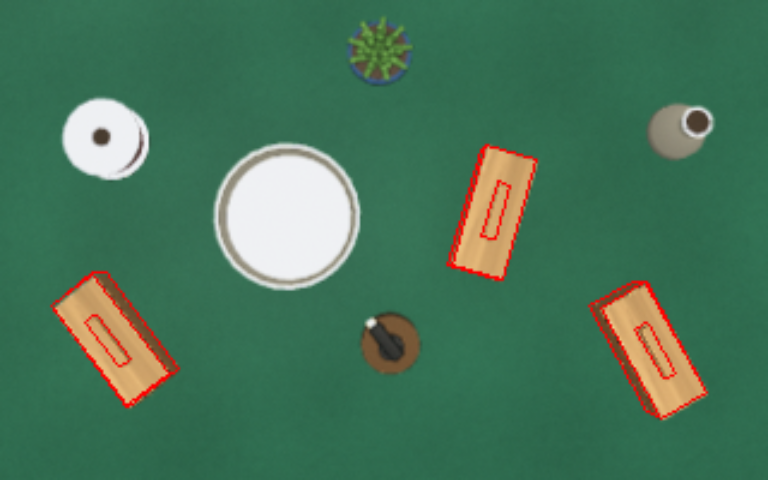

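View pics/ov2.png

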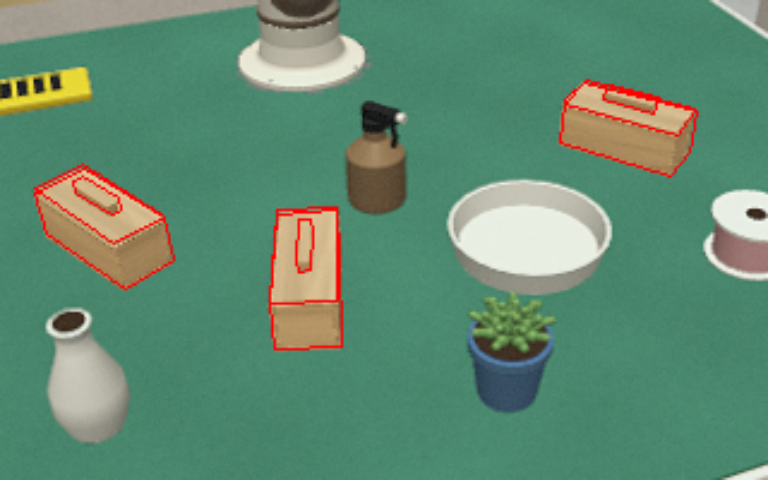

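The overlays match the boxes in both views, so I'll lift the left box first.

```bash
cat >> h.py <<'E'
def yawpick(pos,yaw):
    q0=np.array(env.read_state()["joint_positions"]); best=None
    for k in (-180,0,180):
        y=(yaw+k+180)%360-180
        q=env.inverse_kinematics(pos,[-90,0,y])
        if q is not None:
            d=np.abs(np.array(q)-q0).max()
            if best is None or d<best[0]: best=(d,y,q)
    return best[1]
def st(msg=""):
    s=env.read_state(); print(msg,"t%.2f"%s["clock"],"pos",np.round(s["position"],4),"rot",np.round(s["tool_rot"],1),"F",np.round(s["force"],2),"op %.3f"%s["opening"]); return s
def fmean(n=6):
    F=[]
    for _ in range(n): env.dwell(.05); F.append(env.read_state()["force"])
    return np.mean(F,0)
def weigh(p):
    x,y,th=p; yaw=yawpick([x,y,.16],np.degrees(th)); o=[-90,0,yaw]
    env.goto([x,y,.16],o); st("above")
    hit=env.move_straight([x,y,.026],rate=.15,force_limit=20); st("down %s"%hit)
    if hit: return None
    f0=fmean(3); env.gripper_to(0.3,45); s=st("grip")
    f0=fmean(3)
    env.move_straight([x,y,.072],rate=.08); env.dwell(.2)
    f1=fmean(); print("dF",np.round(f1-f0,2),np.round(f1,2)); st("up")
E
python3 - <<'E'
from h import *
import pickle
b=pickle.load(open("boxes.pkl","rb")); weigh(b["L"])
f=env.grab_frame("scene"); cv2.imwrite("pics/l1.png",f["image"][100:260,300:560])
E
```

```text
above t2.55 pos [0.4167 0.3431 0.1602] rot [ -90.     0.  -141.7] F [-0.5   0.78 -0.02] op 0.999
down False t3.59 pos [0.4171 0.3433 0.0268] rot [-9.000e+01  1.000e-01 -1.417e+02] F [0.92 0.39 0.07] op 0.999
grip t4.23 pos [0.4167 0.3426 0.0262] rot [ -90.     0.  -141.7] F [-1.05 -0.42  2.02] op 0.780
dF [-0.03  0.1  -4.36] [-0.39 -0.43 -2.61]
up t5.61 pos [0.4166 0.3425 0.0719] rot [ -90.    -0.  -141.7] F [ 0.25 -0.81 -2.59] op 0.778
```

View pics/l1.png

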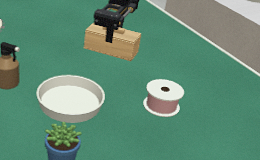

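The left box reads −2.6 N, about 0.26 kg, so it holds foam. I'll put it back and lift the middle one.

```bash
cat >> h.py <<'E'
def putback(p):
    x,y,th=p
    env.move_straight([x,y,.034],rate=.1)
    h=env.move_straight([x,y,.0262],rate=.03,force_limit=8); st("set %s"%h)
    env.gripper_to(1.0); env.move_straight([x,y,.17],rate=.25); st("clear")
E
python3 - <<'E'
from h import *
import pickle
b=pickle.load(open("boxes.pkl","rb")); putback(b["L"]); weigh(b["M"])
f=env.grab_frame("scene"); cv2.imwrite("pics/m1.png",f["image"])
E
```

```text
set False t6.60 pos [0.4166 0.3425 0.0262] rot [ -90.    -0.  -141.7] F [ 0.25 -0.63 -1.86] op 0.777
clear t7.99 pos [0.4158 0.3417 0.1687] rot [-9.000e+01 -1.000e-01 -1.417e+02] F [-0.05 -0.57 -1.19] op 1.003
above t9.86 pos [ 0.5774 -0.1447  0.16  ] rot [-90.    0.  163.8] F [-0.31 -0.37 -0.14] op 0.998
down False t10.90 pos [ 0.578  -0.1456  0.0269] rot [-9.000e+01  1.000e-01  1.638e+02] F [0.68 0.4  0.3 ] op 1.002
grip t11.54 pos [ 0.5773 -0.1456  0.0262] rot [-90.    0.  163.7] F [0.43 1.23 2.1 ] op 0.776
dF [-0.23 -0.8  -4.81] [-0.32  0.03 -2.64]
up t12.92 pos [ 0.5771 -0.1456  0.0719] rot [-90.   -0.  163.7] F [ 0.14 -0.31 -2.47] op 0.777
```

View pics/m1.png

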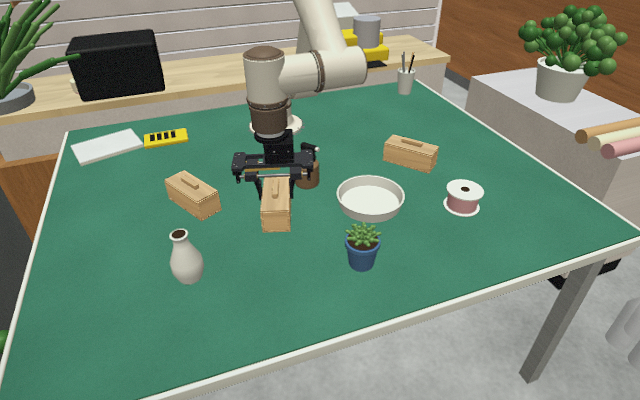

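The middle box also reads −2.6 N, so it's foam and the right box should be the heavy one. I'll lift that too.

Run:
```python
from h import *
import pickle
b=pickle.load(open("boxes.pkl","rb")); putback(b["M"]); weigh(b["R"])
f=env.grab_frame("scene"); cv2.imwrite("pics/r1.png",f["image"])
```

```text
set False t13.91 pos [ 0.5771 -0.1457  0.0263] rot [-90.    0.  163.7] F [ 0.48  0.6  -3.27] op 0.775
clear t15.30 pos [ 0.576  -0.1454  0.1685] rot [-90.   -0.2 163.7] F [-0.33  0.68 -1.4 ] op 1.001
above t16.41 pos [ 0.4004 -0.3447  0.1591] rot [-9.010e+01 -1.000e-01 -1.516e+02] F [-0.43  0.49  0.66] op 0.998
down False t17.45 pos [ 0.4012 -0.3452  0.0267] rot [ -89.9    0.  -151.5] F [-0.32 -0.2  -0.25] op 1.003
grip t18.09 pos [ 0.4007 -0.3454  0.0263] rot [ -89.9    0.  -151.5] F [ 0.41 -0.65  0.3 ] op 0.777
dF [-0.61  1.34 -7.97] [-0.16 -0.07 -6.47]
up t19.47 pos [ 0.4003 -0.345   0.0719] rot [ -90.    -0.  -151.6] F [ 0.39 -0.55 -6.24] op 0.779
```

View pics/r1.png

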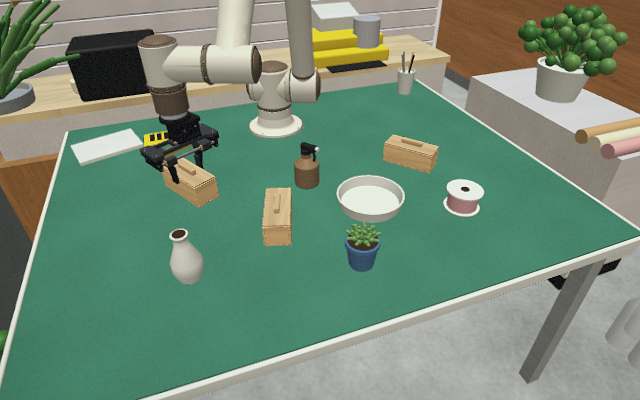

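The right box reads −6.4 N, about 0.66 kg, so it has the pin holder. I'll set it down and take its lid off.

Run:
```python
from h import *
import pickle
b=pickle.load(open("boxes.pkl","rb")); p=b["R"]; putback(p)
x,y,th=p
env.gripper_to(.5,20)
h=env.move_straight([x,y,.071],rate=.15,force_limit=15); st("at lid %s"%h)
if not h:
    env.gripper_to(0.0,20); st("grip")
    env.move_straight([x,y,.15],rate=.12); st("lifted")
f=env.grab_frame("scene"); cv2.imwrite("pics/lid1.png",f["image"])
```

```text
set False t20.46 pos [ 0.4005 -0.345   0.0263] rot [ -90.     0.  -151.6] F [ 0.22  0.04 -5.71] op 0.776
clear t21.85 pos [ 0.3994 -0.3443  0.1686] rot [ -90.1   -0.  -151.6] F [-0.21 -0.12 -0.75] op 0.999
at lid False t23.64 pos [ 0.4011 -0.3454  0.0717] rot [ -89.9    0.  -151.5] F [0.94 0.02 0.23] op 0.498
grip t24.62 pos [ 0.4003 -0.345   0.071 ] rot [ -90.    -0.  -151.6] F [-0.43 -0.43  0.13] op 0.006
lifted t25.43 pos [ 0.3998 -0.3446  0.1493] rot [ -90.1   -0.  -151.6] F [-0.47 -0.05 -1.07] op 0.006
```

View pics/lid1.png

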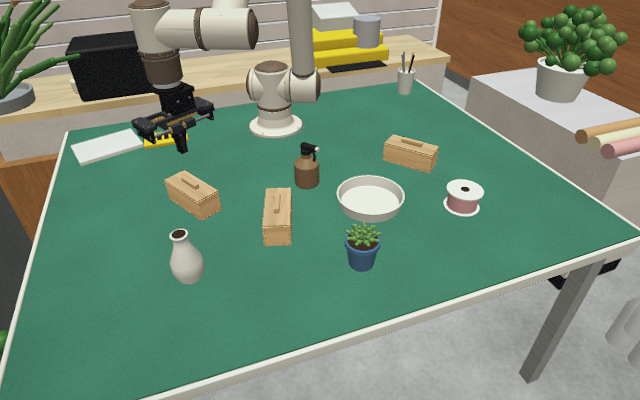

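The fingers shut fully, so the grasp missed the pull, and the lid is still on the box at (192,185). I'll look with the wrist camera.

Run:
```python
from h import *
import pickle
env.gripper_to(.6,20)
f=env.grab_frame("wrist"); im=f["image"].copy()
p=pickle.load(open("boxes.pkl","rb"))["R"]
print(f["position"],f["orientation"])
cv2.imwrite("pics/w1.png",im)
for b in BOX: cv2.polylines(im,[np.int32(cv2.convexHull(proj(f,pose(b,*p)).astype(np.float32)))],True,(0,0,255),1)
t=np.array(env.read_state()["position"]); 
q=proj(f,[t]); cv2.circle(im,tuple(np.int32(q[0])),4,(255,0,0),-1)
cv2.imwrite("pics/w1o.png",im); st()
f=env.grab_frame("scene"); cv2.imwrite("pics/s5.png",cv2.resize(f["image"][100:250,100:300],None,fx=4,fy=4))
```

```text
[ 0.45868427 -0.31342175  0.3347877 ] [-1.40264475e+01 -1.52138189e-02 -6.15717588e+01]
 t26.61 pos [ 0.4003 -0.345   0.15  ] rot [ -90.    -0.  -151.6] F [ 0.24 -0.36 -0.27] op 0.597
```

View pics/w1o.png

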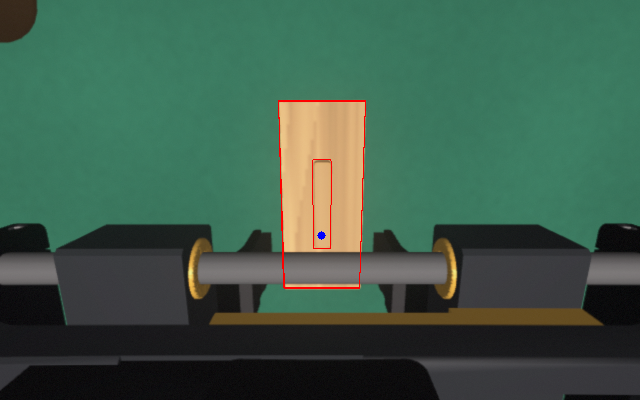

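View pics/s5.png

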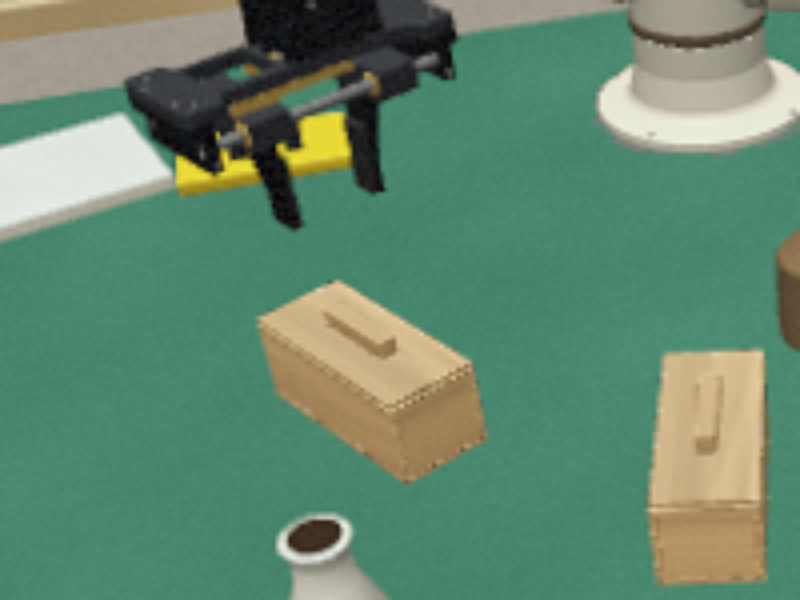

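The overlay lines up with the lid and pull at (321,205), so the position was right. The misses must come from pad height, so I'll go down slowly to touch the lid plate and find the tip height, then close there.

Run:
```python
from h import *
import pickle
x,y,th=pickle.load(open("boxes.pkl","rb"))["R"]
env.gripper_to(.4,20)
env.move_straight([x,y,.072],rate=.15); env.dwell(.1)
h=env.move_straight([x,y,.058],rate=.02,force_limit=5); s=st("probe %s"%h)
f=env.grab_frame("scene"); cv2.imwrite("pics/s6.png",cv2.resize(f["image"][100:250,100:300],None,fx=4,fy=4))
f=env.grab_frame("wrist"); cv2.imwrite("pics/w6.png",f["image"])
```

```text
probe False t28.92 pos [ 0.4004 -0.3451  0.058 ] rot [ -90.    -0.  -151.6] F [ 0.5  -0.8  -0.75] op 0.400
```

View pics/s6.png

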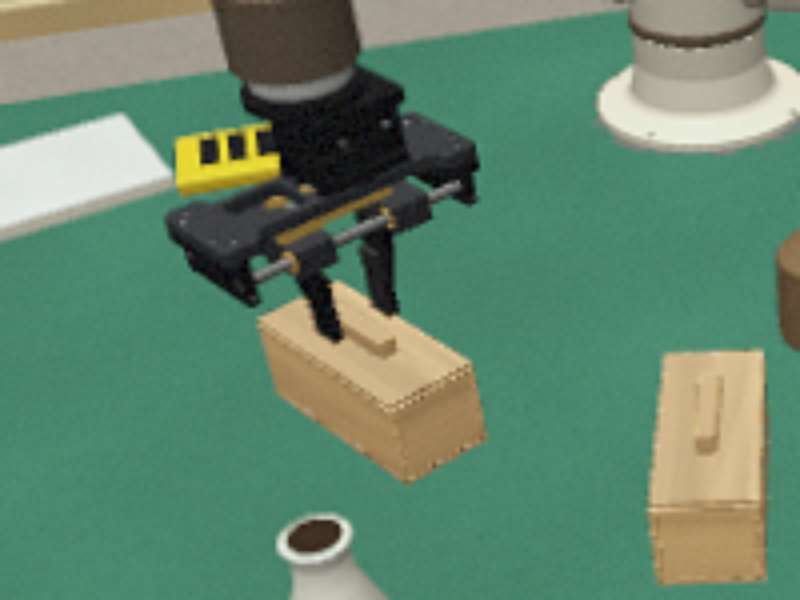

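View pics/w6.png

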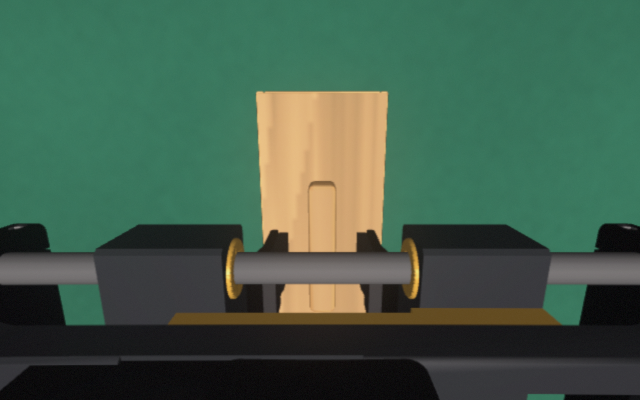

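No contact yet at TCP z = 0.058, so the real tips sit further back than the nominal TCP. I'll keep probing.

Run:
```python
from h import *
import pickle
x,y,th=pickle.load(open("boxes.pkl","rb"))["R"]
h=env.move_straight([x,y,.044],rate=.02,force_limit=4); s=st("probe %s"%h)
```

```text
probe True t29.63 pos [ 0.4001 -0.3449  0.0452] rot [ -90.    -0.  -151.5] F [-0.1   0.82  3.72] op 0.395
```

Contact came at TCP z ≈ 0.0455 with the plate at 0.067, so the real tips are about 21 mm behind the reported TCP. That explains the miss. I'll correct for it, grip just above the plate and lift.

Run:
```python
from h import *
import pickle
x,y,th=pickle.load(open("boxes.pkl","rb"))["R"]
f=env.grab_frame("scene"); im=f["image"].copy()
j=np.array([-np.sin(th),np.cos(th)])
P=[[x+s*j[0]*.0175,y+s*j[1]*.0175,.067] for s in(-1,1)]+[[x,y,.083]]
big=cv2.resize(im[100:250,100:300],None,fx=4,fy=4)
for q in proj(f,P): cv2.circle(big,tuple(np.int32((q-[100,100]+.5)*4)),3,(0,0,255),-1)
cv2.imwrite("pics/s7.png",big)
env.move_straight([x,y,.048],rate=.03)
env.gripper_to(0.0,20); s=st("grip")
if s["opening"]>.1:
    env.move_straight([x,y,.13],rate=.1); st("lifted")
    f=env.grab_frame("scene"); cv2.imwrite("pics/s8.png",f["image"])
```

```text
grip t30.47 pos [ 0.4002 -0.345   0.0479] rot [-9.010e+01 -1.000e-01 -1.516e+02] F [ 0.29 -0.16  0.7 ] op 0.158
lifted t31.43 pos [ 0.3998 -0.3447  0.1293] rot [-9.020e+01 -1.000e-01 -1.516e+02] F [ 0.48  0.2  -1.17] op 0.157
```

View pics/s7.png

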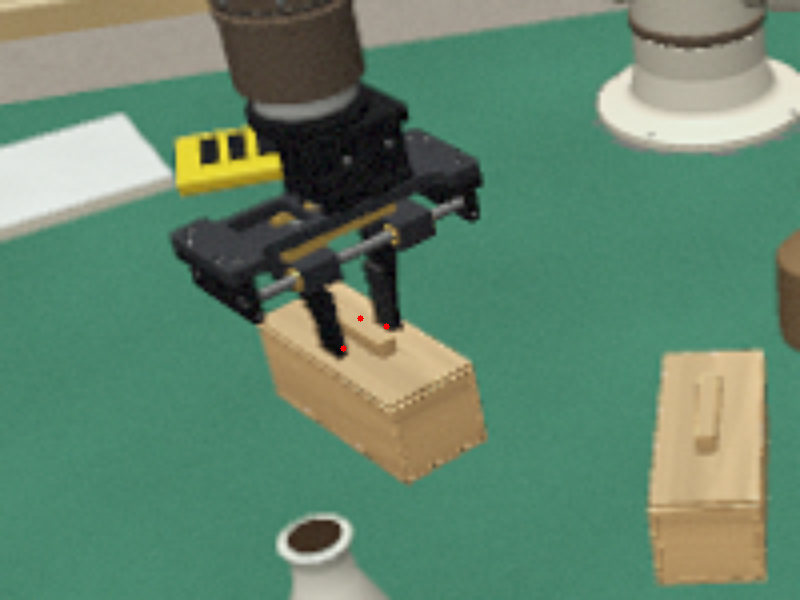

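View pics/s8.png

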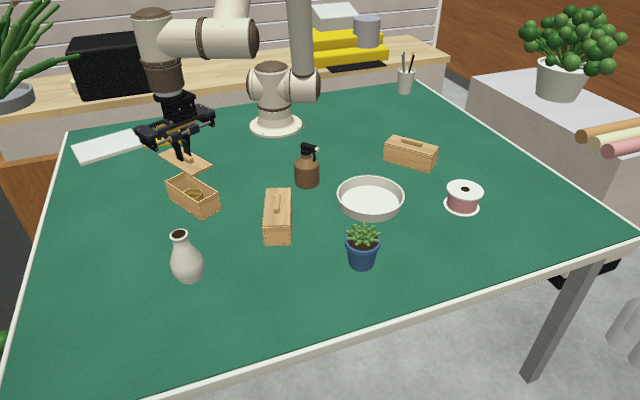

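The lid is lifted by its pull and the brass cup shows in the open box at (192,193). I'll lay the lid down about 0.15 m to the right of the box.

Run:
```python
from h import *
import pickle
x,y,th=pickle.load(open("boxes.pkl","rb"))["R"]
lx,ly=x+.15*np.sin(th),y-.15*np.cos(th); print(lx,ly)
env.move_straight([lx,ly,.12],rate=.15)
env.move_straight([lx,ly,.008],rate=.12); env.dwell(.1)
h=env.move_straight([lx,ly,-.0095],rate=.03,force_limit=4); st("lid down %s"%h)
env.gripper_to(.5); env.move_straight([lx,ly,.12],rate=.2); st()
f=env.grab_frame("scene"); cv2.imwrite("pics/s9.png",cv2.resize(f["image"][80:280,80:340],None,fx=3,fy=3))
f=env.grab_frame("wrist"); cv2.imwrite("pics/w9.png",f["image"])
```

```text
0.4717797729509583 -0.47689553033401055
lid down True t34.35 pos [ 0.4714 -0.4767 -0.0082] rot [-9.020e+01 -1.000e-01 -1.515e+02] F [0.15 0.52 4.12] op 0.159
 t35.95 pos [ 0.471  -0.4761  0.1186] rot [ -90.4   -0.2 -151.6] F [ 0.53 -0.49 -0.22] op 0.500
```

View pics/s9.png

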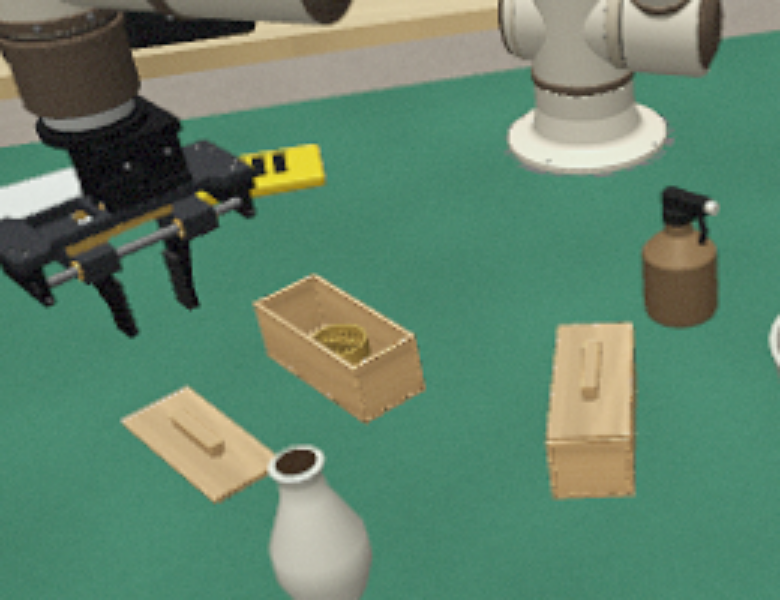

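The lid lies flat on the bare table; only the view of its corner is hidden by the vase. Next I'll turn 90° over the open box and check the cup from above with the wrist camera.

Run:
```python
from h import *
import pickle
x,y,th=pickle.load(open("boxes.pkl","rb"))["R"]
yaw=yawpick([x,y,.12],np.degrees(th)+90); print(yaw)
env.goto([x,y,.12],[-90,0,yaw]); env.gripper_to(1.0,35); st()
f=env.grab_frame("wrist"); im=f["image"].copy()
for b in (blk(.16,.068,.062,.0621),blk(.152,.06,.062,.0621)): cv2.polylines(im,[np.int32(cv2.convexHull(proj(f,pose(b,x,y,th)).astype(np.float32)))],True,(0,0,255),1)
a=np.linspace(0,2*np.pi,60); cv2.polylines(im,[np.int32(proj(f,np.c_[x+.027*np.cos(a),y+.027*np.sin(a),0*a+.038]))],True,(255,0,0),1)
cv2.imwrite("pics/w10.png",im)
```

```text
118.44359536229945
 t38.55 pos [ 0.4003 -0.345   0.12  ] rot [-90.    0.  118.4] F [ 0.42 -0.65 -0.13] op 0.997
```

View pics/w10.png

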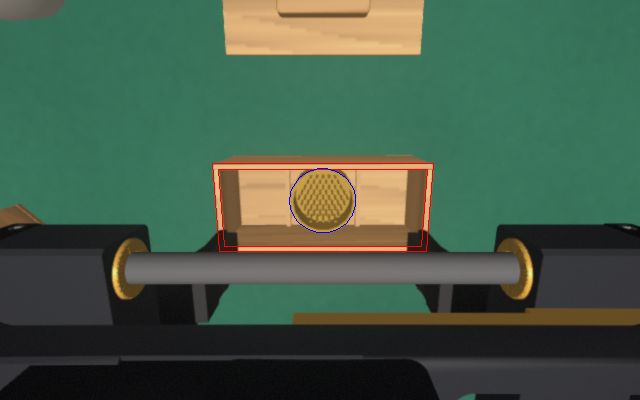

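The predicted rim and cup outlines agree with the picture to within a pixel or two, with the cup at (322,200). I'll grasp the cup.

Run:
```python
from h import *
import pickle
x,y,th=pickle.load(open("boxes.pkl","rb"))["R"]
env.move_straight([x,y,.045],rate=.15); env.dwell(.05)
h=env.move_straight([x,y,-.0065],rate=.06,force_limit=8); s=st("in %s"%h)
if not h:
    env.gripper_to(0.3,35); s=st("grip")
    if .5<s["opening"]<.7:
        z=s["position"][2]
        env.move_straight([x,y,.12],rate=.1); st("lift"); print(fmean(3))
f=env.grab_frame("scene"); cv2.imwrite("pics/s11.png",cv2.resize(f["image"][80:280,80:340],None,fx=3,fy=3))
```

```text
in False t40.31 pos [ 0.4007 -0.3452 -0.0062] rot [-90.    0.  118.5] F [-0.32  0.32  0.52] op 1.002
grip t40.98 pos [ 0.4002 -0.345  -0.0064] rot [-90.   -0.  118.4] F [-1.18 -1.01  0.83] op 0.609
lift t42.40 pos [ 0.3998 -0.3447  0.1192] rot [-8.990e+01 -1.000e-01  1.184e+02] F [ 0.01  0.29 -3.66] op 0.615
[-0.58184851  0.40434673 -4.13049204]
```

View pics/s11.png

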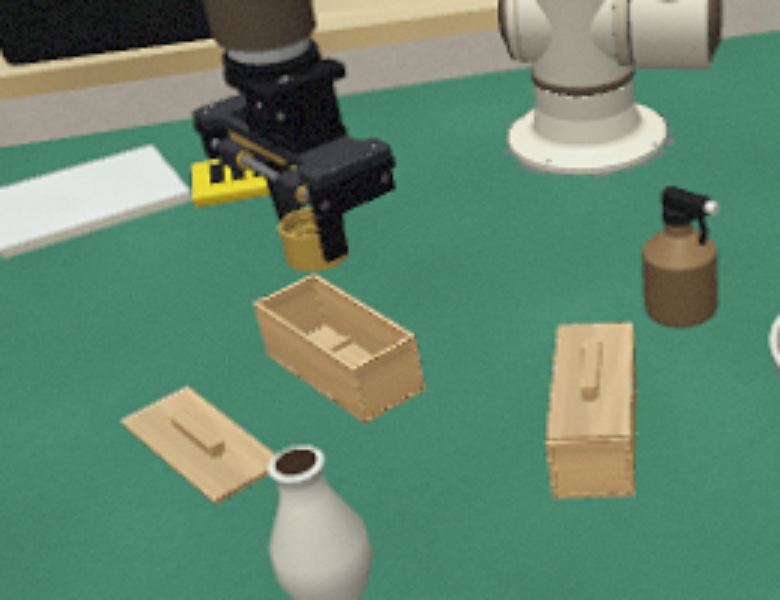

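The cup is held upright (4.1 N, about 0.42 kg) and the box stayed in place. I'll carry it high to the dish.

Run:
```python
from h import *
x,y=.575,.121
yw=yawpick([x,y,.19],0)
env.move_straight([.4003,-.345,.19],rate=.2)
env.goto([x,y,.19],[-90,0,yw]); st("over dish")
env.move_straight([x,y,.1],rate=.15); env.dwell(.1); st()
f=env.grab_frame("scene"); im=f["image"].copy()
a=np.linspace(0,2*np.pi,90)
for r,z in((.095,.036),(.08,.006),(.027,.006)): cv2.polylines(im,[np.int32(proj(f,np.c_[x+r*np.cos(a),y+r*np.sin(a),0*a+z]))],True,(0,0,255),1)
cv2.imwrite("pics/s12.png",cv2.resize(im[80:280,230:490],None,fx=3,fy=3))
f=env.grab_frame("wrist"); im=f["image"].copy()
for r,z in((.095,.036),(.08,.006),(.027,.144)): cv2.polylines(im,[np.int32(proj(f,np.c_[x+r*np.cos(a),y+r*np.sin(a),0*a+z]))],True,(0,0,255),1)
cv2.imwrite("pics/w12.png",im)
```

```text
over dish t44.91 pos [0.5749 0.1199 0.1899] rot [-90.   -0.  179.9] F [-0.12 -0.41 -4.36] op 0.619
 t45.76 pos [0.5762 0.1213 0.1016] rot [ -90.1    0.2 -180. ] F [-0.06  0.45 -4.06] op 0.612
```

View pics/s12.png

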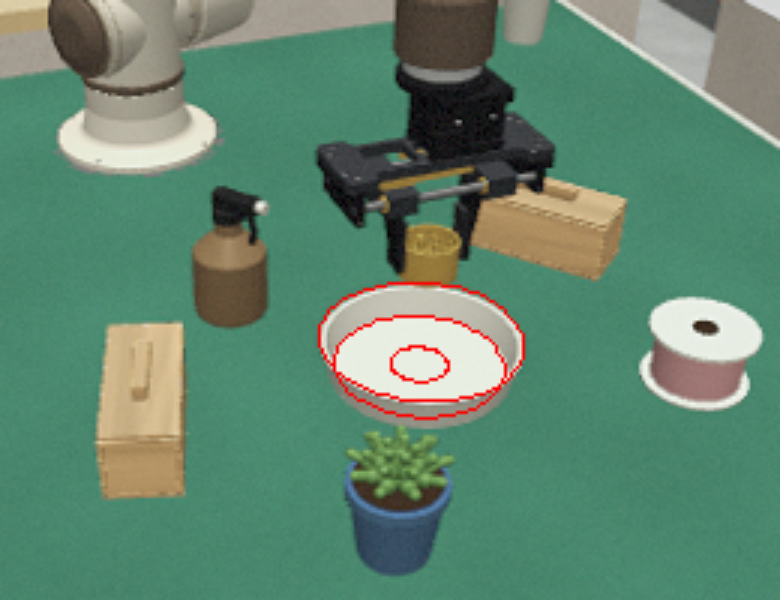

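View pics/w12.png

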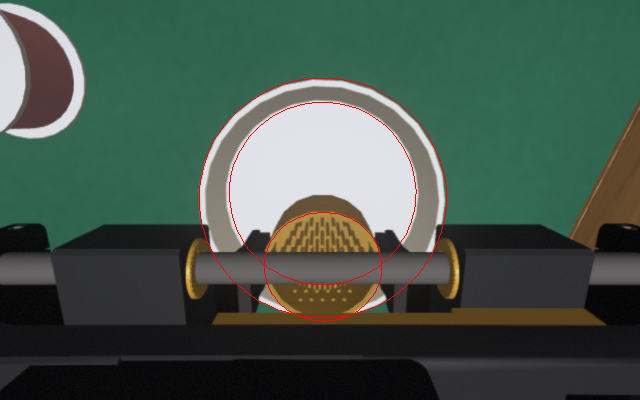

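The dish circles line up and the cup is centred over it. I'll lower it gently.

Run:
```python
from h import *
x,y=.575,.121
env.move_straight([x,y,.012],rate=.1); env.dwell(.15); st()
h=env.move_straight([x,y,-.008],rate=.015,force_limit=3); s=st("touch %s"%h)
env.gripper_to(.9,10); st("open")
env.move_straight([x,y,.06],rate=.08); env.move_straight([x,y,.16],rate=.2)
env.goto([.42,.1,.3],s["tool_rot"]); st("away")
for n in("scene","top"):
    f=env.grab_frame(n); cv2.imwrite(f"pics/end_{n}.png",f["image"])
    for t in["pin holder","box_a","lid_a","dish"]:
        try:
            r=env.search_frame(f,t); print(n,t,[(np.round(d["xyz"],3).tolist(),round(float(d["score"]),2)) for d in r])
        except Exception as e: print(t,e)
```

```text
t47.04 pos [0.5756 0.1213 0.0128] rot [-9.0e+01  1.0e-01 -1.8e+02] F [-0.04 -0.25 -3.39] op 0.616
touch True t48.04 pos [ 0.5749  0.121  -0.0044] rot [ -90.   -0. -180.] F [-0.61  0.35  5.36] op 0.615
open t48.78 pos [ 0.573   0.1202 -0.0063] rot [-89.9  -0.3 179.9] F [-0.43 -0.56 -0.45] op 0.900
away t51.26 pos [0.42   0.1001 0.2985] rot [ -89.9   -0.2 -180. ] F [0.41 0.03 0.33] op 0.901
pin holder it knows: box, bud_vase, dish, lid, mister, ribbon_spool, succulent
scene box_a [([0.442, 0.32, 0.031], 0.94), ([0.406, -0.343, 0.034], 0.7), ([0.654, -0.165, 0.032], 0.62), ([0.479, -0.474, 0.017], 0.57)]
scene lid_a [([0.477, -0.473, 0.014], 0.8), ([0.588, -0.148, 0.068], 0.63), ([0.43, 0.336, 0.065], 0.62)]
scene dish [([0.572, 0.117, 0.011], 0.72)]
pin holder it knows: box, bud_vase, dish, lid, mister, ribbon_spool, succulent
top box_a [([0.398, -0.349, 0.007], 0.65), ([0.568, -0.124, 0.045], 0.51), ([0.448, 0.32, 0.039], 0.5)]
top lid_a [([0.575, -0.15, 0.069], 0.98), ([0.416, 0.342, 0.066], 0.97), ([0.472, -0.473, 0.011], 0.89)]
top dish [([0.572, 0.124, 0.003], 0.87)]
```

View pics/end_scene.png

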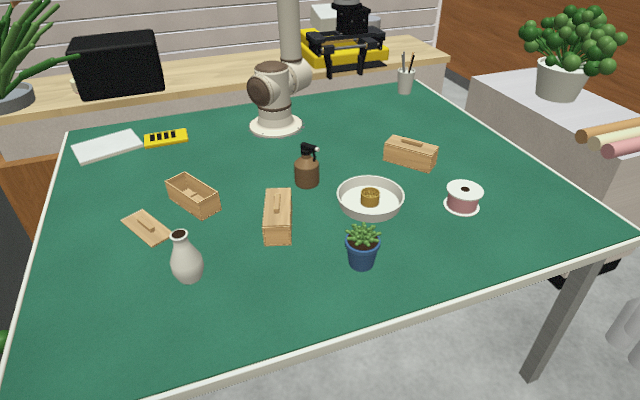

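View pics/end_top.png

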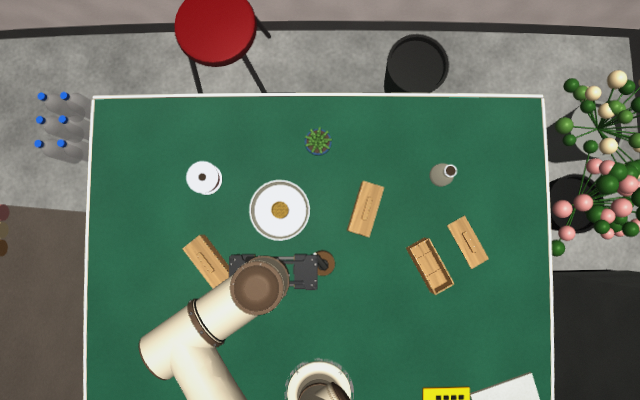

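In the top view the cup stands pins up in the middle of the dish at (280,210). The dish and bystanders are at their original pixels, the lid is flat at (468,242), and the other two boxes are closed.

Run:
```python
from h import *
a=cv2.imread("pics/top0.png");b=cv2.imread("pics/end_top.png")
d=cv2.absdiff(a,b).max(2)
for n,(u,v,r) in dict(dish=(280,210,32),spool=(204,178,20),succ=(318,140,16),vase=(443,174,16),midbox=(366,209,32)).items():
    print(n,(d[v-r:v+r,u-r:u+r]>40).sum())
env.close_job(); print(env.read_state()["clock"])
```

```text
dish 258
spool 0
succ 0
vase 0
midbox 11
the job is handed in; nothing more can be done
the job is handed in; nothing more can be done
```

The job is done and handed in at about 51.4 s of the 72 s allowed. The pin holder stands pins up in the middle of the dish.

- **Finding the heavy box:** I lifted all three closed boxes about 4.5 cm, one at a time, and put each back. The left and middle ones weighed about 0.26 kg (foam). The right one weighed about 0.66 kg.
- **Opening and moving:** I laid the right box's lid flat on the bare table beside it. The pin holder (about 0.42 kg) then went into the dish, touching down with a force change of about 10 N.
- **What went wrong:** My first grab at the lid's pull missed because the fingertips sit about 21 mm behind the reported TCP. I found this by touching the lid plate and corrected for it; nothing shifted. The box lifts came before this, so those grips were about 21 mm higher than planned and may have reached the lid edge. Both foam boxes still look closed.
- **Last checks:** The final pictures show the lid flat, the other two boxes closed, and the spool, succulent and vase unchanged pixel for pixel. The dish area differs only by about the size of the pin holder now in it. The middle box differs by only 11 pixels. The mister was partly behind the arm in the last top view, but the scene view shows it in place.
- **Not checked:** The networks don't know the pin holder, so I judged its position in the dish by eye.

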